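# Load an interlocked channel pair through the tester's sprung gate

## Task

Lay the channel with the blue block, open side down, onto the open-up channel waiting in the tester's infeed lane, so that their flanges interlock and their ends are level. Then push the pair along the lane through the yellow sprung gate until it is fully home against the stop under the tester's head, which you can only feel, pressing the stop plate in without ramming it; leave the gate shut behind the pair. Leave everything else where it is.

Things in the scene. Friction and masses are not known exactly. Their poses are not given: they have to be found in the camera images.
- lane: Fixed dark grey bed with red side walls. Origin: underside of the bed, on its centre line, in the gate plane; +x = push direction, z up. Bed top at z 6 mm, x -210 to 260, 150 wide, open at the infeed (-x) end. Infeed walls x -202 to -12 mm, inner faces y +-60; past the gate x 10 to 260, inner faces y +-67; wall tops z 36 mm. Open above up to x 165 mm.
- head: Tester head: red beam on two white cheeks over lane x 165 to 260 mm. Origin at lane (212.5, 0, 0) mm, lane axes. Underside z 89 mm, beam top 130, load cell to 160; cheeks y +-75 to +-95. It hides the stop plate (y +-60, z 12 to 54 mm): its free face is somewhere between lane x 200 and 230 mm, different each time and not measured.
- gate_left (a joint): Yellow leaf hinged on a vertical pin at lane (0, 68) mm, 4 mm thick, reaching to lane y 4, z 10 to 52 mm. 0 = shut; grows (rad, to 1.45) towards lane +x; cannot swing to -x. Weak shutting spring (0.024 N m shut, 0.06 N m/rad; 2 N at the tip wide open). Shuts only behind a part whose rear is some 66 mm past the gate plane; a finger in the gate holds it open until lifted.
- gate_right (a joint): The other leaf, mirror image, hinged at lane (0, -68 mm); 0 = shut, grows (rad, to 1.45) as it swings towards lane +x.
- seat (a joint): Travel (m) of the stop plate under the head towards lane +x: 0 = free, 0.006 = fully in, against a rigid stop; home above 0.004. Very weak spring (under 0.3 N), so a seated pair stays by friction.
- channel_low: Aluminium U-channel lying open side up in the infeed: 130 mm long (x), 60 wide (y), 30 high, all walls 4 mm thick, about 0.16 kg. Origin: centre of its underside, z up. Roughly along the lane (x along lane x), often nearer one wall; the room for the other channel is on the side away from that wall. Slides freely.
- channel_top: Steel-grey U-channel, open side down on the table: 130 mm long (x), 60 wide (y), 30 high, walls 4 mm, about 0.2 kg; same either end first. Blue block on its web: 40 (x) by 24 (y), z 30 to 66 mm. Origin: centre of its underside, z up. Interlocked, a flange of each hangs in the other: origin 5 to 51 mm to one side of the low one's (22 fits on the roomier side), 4 mm above it.
- dark_block: Dark steel block, 120 x 60 x 25 mm with a 4 mm yellow pad on top, loose; origin at the centre of its underside, x along its length. To be left alone. It changes places with the top channel.
- weight: Brass weight, 52 mm diameter, 54 mm high, loose on the table at the right, on the robot side of the head; origin at the centre of its underside. To be left alone.
- driver: Screwdriver lying on the table at the left, loose, to be left alone; origin below its middle.
- mouse: Computer mouse on its pad at the right, 100 x 60 x 32 mm, loose, to be left alone; origin at the centre of its underside.
- tray: Grey tray, 150 x 200 x 40 mm, left of the lane, loose, to be left alone; origin at the centre of its underside.
- coupon: Copper plate 120 x 50 x 12 mm in the tray, loose, to be left alone; origin at the centre of its underside.
Not all that is in view belongs to the job. Several things look just like the channel_top: the one meant starts farthest from the robot's base.

How it is judged:
On the way, in this order (a step that is already met when the one before it is completed fails the run):
1. the top channel lies released on the low one in the infeed, flanges interlocked, gate still shut ((y of channel_top in the frame of channel_low between 0.0045 and 0.0515 m or y of channel_top in the frame of channel_low between -0.0515 and -0.0045 m) and z of channel_top in the frame of channel_low between 0 and 0.009 m and x of channel_top in the frame of channel_low between -0.012 and 0.012 m and angle between the x axis of channel_top and the x axis of channel_low, either way round below 0.2 rad and angle between each of channel_top, channel_low's own z axis and vertical below 0.12 rad and value of joint each of gate_left, gate_right below 0.08 rad and contact force between the fingers and channel_top below 0.1 N and x of channel_low in the frame of lane below -0.05 m and linear speed of channel_top below 0.02 m/s), for 0.2 s.
2. the interlocked pair is inside the open gate ((y of channel_top in the frame of channel_low between 0.0045 and 0.0515 m or y of channel_top in the frame of channel_low between -0.0515 and -0.0045 m) and z of channel_top in the frame of channel_low below 0.009 m and value of joint each of gate_left, gate_right above 0.4 rad and x of channel_low in the frame of lane above 0 m), for 0.1 s.
3. the pair presses the stop plate in (value of joint seat above 0.004 m and x of channel_low in the frame of lane above 0.12 m and (y of channel_top in the frame of channel_low between 0.0045 and 0.0515 m or y of channel_top in the frame of channel_low between -0.0515 and -0.0045 m) and z of channel_top in the frame of channel_low below 0.009 m), for 0.1 s.
At the end, for the whole second after the job is handed in: Both channels at rest past the gate, interlocked (offset 4.5 to 51.5 mm sideways, top origin under 9 mm above the low one, ends level to 12 mm, parallel to 0.2 rad, tilt under 0.12 rad); stop plate pressed in over 4 of its 6 mm; both gate leaves shut (under 0.08 rad) (all of step 3 and z of channel_top in the frame of channel_low above 0 m and x of channel_top in the frame of channel_low between -0.012 and 0.012 m and angle between the x axis of channel_top and the x axis of channel_low, either way round below 0.2 rad and angle between each of channel_top, channel_low's own z axis and vertical below 0.12 rad and value of joint each of gate_left, gate_right below 0.08 rad and z of channel_low in the frame of lane below 0.012 m and y of channel_low in the frame of lane between -0.06 and 0.06 m and linear speed of each of channel_low, channel_top below 0.01 m/s); the robot touches nothing.
It fails at once if the pair is rammed against the stop or head (over 45 N) (contact force between any of channel_low, channel_top and head above 45 N).
It fails at once if the robot strikes the tester's head (over 30 N) (contact force between any of the fingers, the arm and head above 30 N).
It fails at once if another thing on the table is moved more than 25 mm (distance of any of dark_block, weight, driver, mouse, tray, coupon from where it was at the start of the episode above 0.025 m).
It also fails if it takes over 59 s, if anything falls off the work surface, if the arm or the gripper's body presses on something with over 40 N, if the wrist force passes 120 N, or if a joint passes its speed limit or range.

## Robot

A 6-joint arm with a two-finger parallel gripper is mounted at the origin on the work surface. World frame = base frame: x ahead of the robot, y to its left, z up, the work surface at z = 0. Lengths are in m, angles in rad, forces in N, time in s.
With the tool pointing down it reaches from about 0.4 to 0.825 m from the base axis. Payload 7 kg.
Tool frame: the origin (TCP) lies between the finger pads; the fingertips stand 22 mm ahead of it and the grasp point (between the pads) lies 3 mm ahead of it; z points along the fingers, y is the direction in which the jaws open and shut (so a half turn about z gives the same grasp; the last joint's range is limited). The gripper opens to 88 mm and grips with 3 to 60 N. Pads are 19 mm wide; open, the fingers measure 130 mm over their backs; the gripper's body (78 mm by 193 mm) begins 47 mm behind the grasp point.
Start: joints at [-0.997, 0.359, 0.012, 0, -1.224, -0.288], TCP at [0.19, -0.648, 0.249] pointing down, gripper open.
Joint ranges: [-3.07, 3.07], [-1.43, 2.12], [-1.02, 1.25], [-3.03, 1.67], [-3.05, -0], [-3.03, 3.03]. Speed limits (rad/s): [2.39, 2.39, 3.01, 3.14, 3.14, 3.14].

## Interface

Orientations are given as [roll, pitch, yaw] about the fixed x, y, z axes, in that order (R = Rz(yaw) Ry(pitch) Rx(roll)).
In Python, from station import * gives the robot as it stands. The module is installed in compiled form; this text tells all that it offers.
- The arm moves only by the tool move_arm, never from a script. Its argument "rows" is a list of rows, each an object with "delta_rot": the turn, a rotation vector about the world's x, y, z in degrees, a list of three; "delta_pos": the shift along the world's x, y, z in cm, a list of three; "hand": the finger opening in cm, from 0 to 8.76. A call has exactly 10 rows; each row shifts and turns the commanded pose from where the row before left it; what a row does not reach is not made up. A row lasts 1/10 s, in which the tool goes at most 50 mm and 8.59 degrees, less where a joint would pass 70% of its speed; a pose out of reach is approached as far as the arm can. A call is refused whole if a number of a shift passes 5 or a number of a turn 8.59, either way. A call with a gripper value outside its range is refused whole. The fingers move at their own pace and stop on an object; "force" is the grip in N (left out, the last holds). Time passes only in rows, so rows that do not move let the fingers close, or fill a call up. It gives the time, the measured TCP pose, the force and the opening at its end, in the units of the state.
- get_state(): the state, without advancing time (a new reading comes with each control period).
- grab_frame(name): name is "scene" or "top"; returns the picture (384x512x3 uint8, blue, green, red); there is no depth.
- camera_info(name): a dict with "camera_matrix" (3x3 intrinsics, pixels), "world_from_camera" (4x4, takes a point from camera to world coordinates). Camera axes: x right, y down, z forward; pixel columns grow to the right and rows downward; lengths in m; the calibration is good to about 2 mm. A picture is of the moment at which its call begins. camera_info takes no time and is no camera call.
- job_done(): hands the job in, once; it reports no verdict.
The state is a dict: "t": time; "q": joint angles; "qd": joint speeds; "joint_efforts": joint torques, N m; "eef_pos": TCP position; "ee_rot": TCP orientation; "force": force on the tool from outside, world axes, zero at the start; "moment": the same for the moment, N m; "width": finger opening in m.
Only numpy, scipy, OpenCV 4.12 (cv2) and the standard library are available. Lean on these libraries where they do the work, as an engineer would, in place of code of your own. Each camera call takes 0.05 s, during which the arm holds its last target.

## Working session

There is one attempt and no reset: what is moved stays moved. The work goes in short steps, Python scripts to look and compute and a tool call to move; the robot and the scene stay as the last step left them, time stands still between calls to the robot, and variables do not carry over. Pictures are saved under pics/ and viewed, and the job is handed in when it is done.

Besides the shell and the picture viewer there is one more tool, called after "Call:" by a JSON object that holds its "fn" and its "kwargs", one argument or row to a line. move_arm: Moves the arm, as the interface text tells. Its arguments: {"type":"object","properties":{"rows":{"type":"array"},"force":{"type":"number"}},"required":["rows"]}

```bash
mkdir -p pics; python3 - <<'E'
from station import *
import cv2
for n in("scene","top"):
    f=grab_frame(n); cv2.imwrite(f"pics/{n}0.png",f)
    c=camera_info(n); print(n,c["camera_matrix"],c["world_from_camera"])
print(get_state())
E
```

```text
scene [[389.28053362   0.         257.53467619]
 [  0.         389.28053362 193.59251233]
 [  0.           0.           1.        ]] [[ 0.86969607  0.28755533 -0.40117412  1.0707008 ]
 [ 0.49353926 -0.51799704  0.69864015 -0.96749844]
 [-0.00690931 -0.80559978 -0.59241984  0.88654868]
 [ 0.          0.          0.          1.        ]]
top [[351.81178745   0.         256.11787754]
 [  0.         351.81178745 190.21639189]
 [  0.           0.           1.        ]] [[-0.01145465 -0.99787943  0.06407364  0.41481307]
 [-0.99987241  0.01071693 -0.01184562  0.01043151]
 [ 0.01113383 -0.06420115 -0.99787487  1.09414415]
 [ 0.          0.          0.          1.        ]]
{'t': 0.1, 'q': array([-9.96876986e-01,  3.59314872e-01,  1.11667957e-02, -3.05285157e-04,
       -1.22413296e+00, -2.88104110e-01]), 'qd': array([-0.00208114, -0.00111498,  0.0037291 , -0.00095733,  0.00052638,
       -0.00061627]), 'joint_efforts': array([-1.07652035e-03, -5.84163308e+01,  2.93749684e+01,  7.01543346e+00,
        1.01821718e-02, -6.62909974e-05]), 'eef_pos': array([ 0.1901712 , -0.64723113,  0.24772431]), 'ee_rot': array([ 3.14008759e+00, -1.46718615e-04, -2.85588125e+00]), 'force': array([-0.3891812 ,  0.26347392,  0.08519384]), 'moment': array([-0.02609311,  0.01561054,  0.00734702]), 'width': 0.08756054053841429}
```

View pics/scene0.png

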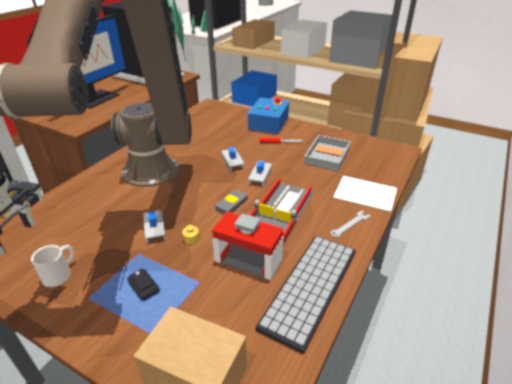

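View pics/top0.png

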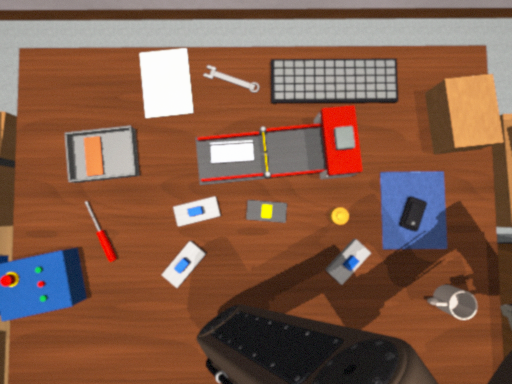

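```bash
cat > h.py <<'E'
from station import *
import numpy as np, cv2
def ray(n,u,v,z):
    c=camera_info(n);K=np.array(c["camera_matrix"]);T=np.array(c["world_from_camera"])
    d=T[:3,:3]@np.linalg.inv(K)@[u,v,1.];o=T[:3,3];return (o+d*(z-o[2])/d[2])
def proj(n,P):
    c=camera_info(n);K=np.array(c["camera_matrix"]);T=np.linalg.inv(np.array(c["world_from_camera"]))
    p=K@(T[:3,:3]@np.array(P,float)+T[:3,3]);return p[:2]/p[2]
def crop(f,x0,y0,x1,y1,s,name):
    cv2.imwrite(name,cv2.resize(f[y0:y1,x0:x1],None,fx=s,fy=s,interpolation=cv2.INTER_CUBIC))
E
python3 - <<'E'
from h import *
for n,u,v in[("a",196,211),("b",183,264),("c",349,261)]:
    p=ray("top",u,v,.03);print(n,p,np.hypot(*p[:2]))
f=cv2.imread("pics/top0.png")
crop(f,160,90,370,230,3.8,"pics/ctop.png")
crop(f,150,180,300,300,5,"pics/cchan.png")
f=cv2.imread("pics/scene0.png")
crop(f,190,130,330,280,4,"pics/cscene.png")
E
```

```text
a [0.42232079 0.17971401 0.03      ] 0.45896838648492844
b [0.26487319 0.21851221 0.03      ] 0.343373546375283
c [ 0.26728798 -0.27852015  0.03      ] 0.3860263388378371
```

View pics/ctop.png

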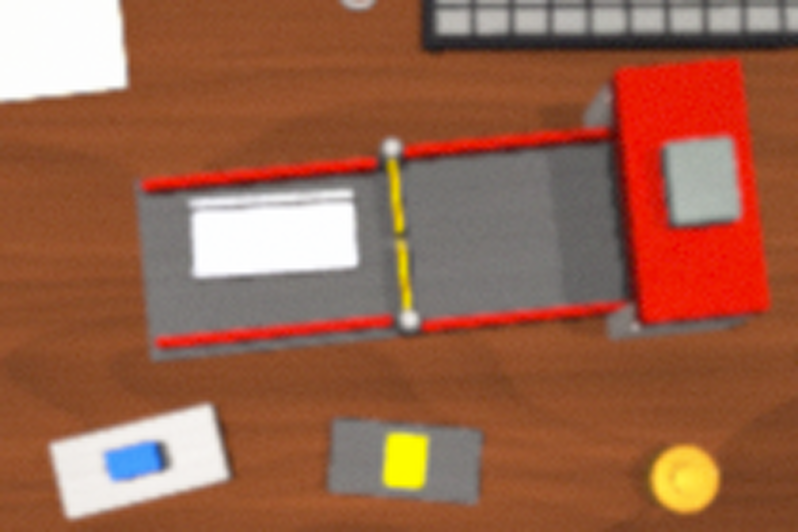

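View pics/cchan.png

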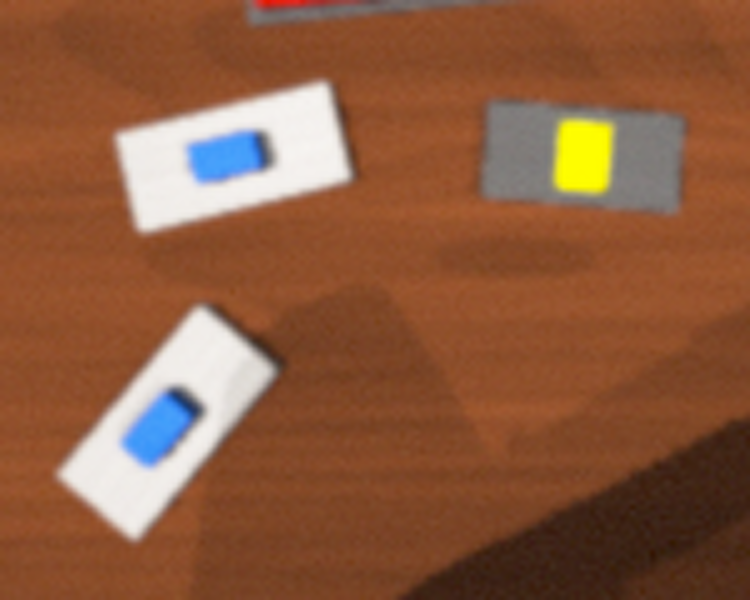

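View pics/cscene.png

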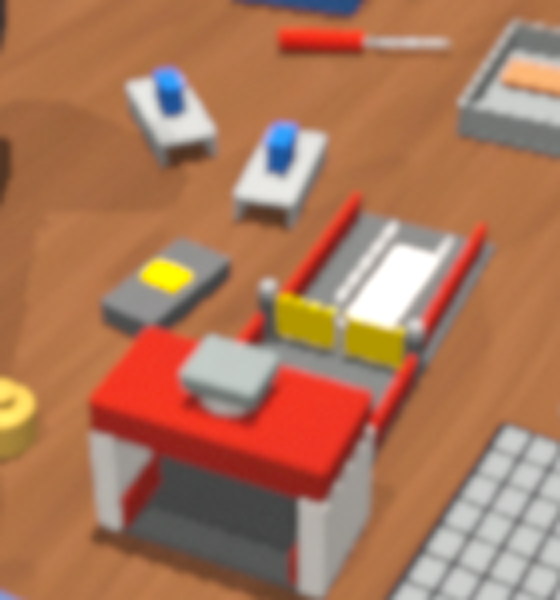

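```bash
cat >> h.py <<'E'
def px(c,s=3.8,o=(160,90)): return np.array(c,float)/s+np.array(o)-(0.5-0.5/s)
def tf(p,P):
    c,s=np.cos(p[2]),np.sin(p[2]);P=np.array(P,float)
    return np.array([p[0]+c*P[0]-s*P[1],p[1]+s*P[0]+c*P[1],P[2]])
def fit(pairs,x0):
    from scipy.optimize import least_squares
    r=least_squares(lambda p:np.concatenate([proj(n,tf(p,P))-uv for n,P,uv in pairs]),x0,loss='soft_l1')
    return r.x,r.fun.reshape(-1,2)
E
python3 - <<'E'
from h import *
S=lambda c:px(c,4,(190,130))
L=[("top",(-.21,.075,.006),px((138,180))),("top",(-.21,-.075,.006),px((153,358))),
("top",(.165,.095,.13),px((613,70))),("top",(.26,.095,.13),px((742,60))),("top",(.26,-.095,.13),px((768,308))),("top",(.165,-.095,.13),px((642,322))),
("scene",(.165,-.095,.13),S((150,326))),("scene",(.26,-.095,.13),S((92,402))),("scene",(.26,.095,.13),S((320,495))),("scene",(.165,.095,.13),S((372,400))),
("top",(0,.068,.055),px((391,147))),("top",(0,-.068,.055),px((408,320)))]
p,r=fit(L,[.55,0,-1.5]);print("lane",p,np.degrees(p[2]));print(r.round(1))
Lt=[q for q in L if q[0]=="top"];p2,r=fit(Lt,[.55,0,-1.5]);print(p2,r.round(1).tolist())
C=lambda c:px(c,5,(150,180))
T=[("top",(-.065,.03,.03),C((115,130))),("top",(.065,.03,.03),C((328,81))),("top",(.065,-.03,.03),C((353,180))),("top",(-.065,-.03,.0),C((140,236))),
("scene",(.065,.03,.03),S((290,217))) if 0 else ("top",(-.065,-.03,.03),C((142,233)))]
t,r=fit(T,[.42,.18,-1.4]);print("top",t,r.round(1).tolist())
W=np.array([tf(p,(a,b,.036))[:2] for a in(-.2,) for b in(.06,-.06)])
# inverse: low channel points in lane frame
def lane(w):
    d=w[:2]-p[:2];c,s=np.cos(p[2]),np.sin(p[2]);return np.array([c*d[0]+s*d[1],-s*d[0]+c*d[1]])*1000
for z in(.01,.036):
    for q in[(188,198),(352,189),(190,207),(355,200),(192,208),(356,200),(195,277),(357,269)]:
        u=px(q);print(z,q,lane(ray("top",*u,z)).round(1))
E
```

```text
lane [ 0.59858023 -0.0296625  -1.48570948] -85.12488275675067
[[-0.8 -0.7]
 [-0.6  0.1]
 [ 0.4 -0.9]
 [ 0.1 -1.3]
 [ 1.1  0.6]
 [ 0.2  0.2]
 [-1.2 -0.1]
 [-2.2 -0.4]
 [ 0.7 -4.7]
 [ 0.5 -1.8]
 [ 0.2  0.2]
 [ 0.2 -0.3]]
[ 0.59792986 -0.02921389 -1.48590497] [[-0.9, -0.5], [-0.7, 0.3], [0.3, -0.6], [-0.0, -1.1], [1.0, 0.9], [0.1, 0.4], [0.1, 0.5], [0.1, -0.1]]
top [ 0.42219029  0.17886571 -1.33828836] [[0.4, 1.0], [-0.3, 0.4], [-0.6, -0.1], [2.0, -1.2], [-0.5, -0.2]]
0.01 (188, 198) [-167.9   53. ]
0.01 (352, 189) [-33.5  47.8]
0.01 (190, 207) [-166.9   45.4]
0.01 (355, 200) [-31.9  38.5]
0.01 (192, 208) [-165.3   44.5]
0.01 (356, 200) [-31.1  38.4]
0.01 (195, 277) [-167.9  -12.4]
0.01 (357, 269) [-35.7 -18.4]
0.036 (188, 198) [-165.2   47.4]
0.036 (352, 189) [-34.   42.3]
0.036 (190, 207) [-164.2   40. ]
0.036 (355, 200) [-32.5  33.2]
0.036 (192, 208) [-162.7   39.1]
0.036 (356, 200) [-31.7  33.2]
0.036 (195, 277) [-165.2  -16.4]
0.036 (357, 269) [-36.2 -22.3]
```

```bash
python3 - <<'E'
from h import *
f=cv2.imread("pics/top0.png");crop(f,195,125,275,190,10,"pics/clow.png")
f=cv2.imread("pics/scene0.png");crop(f,250,170,320,225,11,"pics/clows.png")
E
```

```text
(no output)
```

View pics/clow.png

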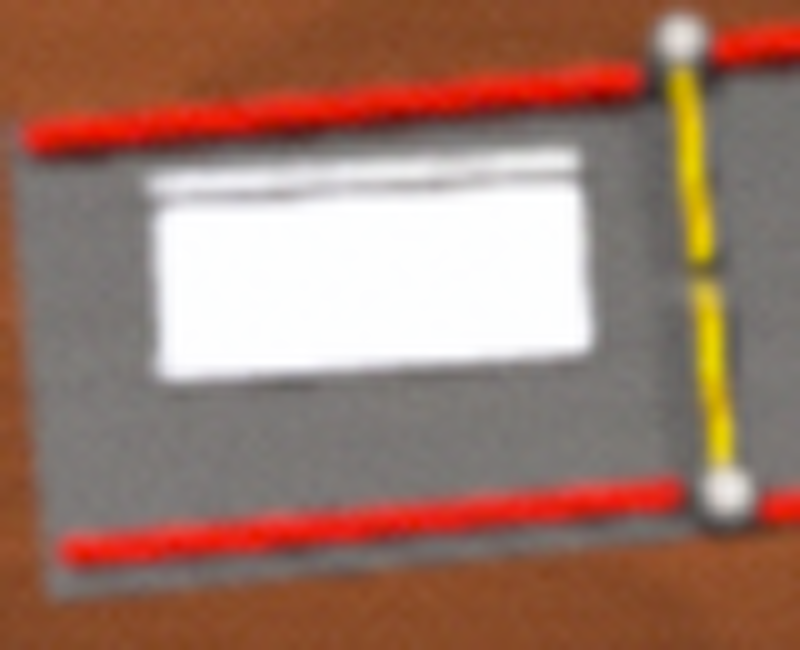

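View pics/clows.png

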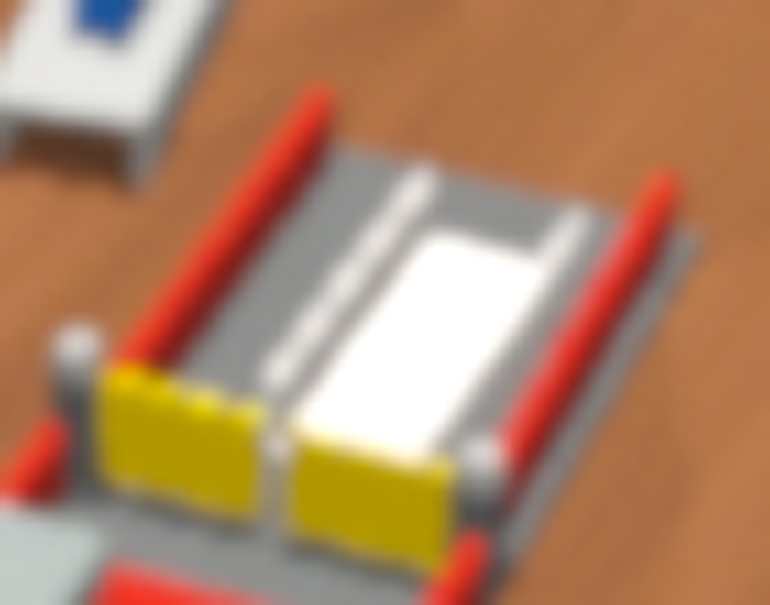

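```bash
python3 - <<'E'
from h import *
lane=[.5982,-.0294,-1.4858]
lo=tf(lane,(-.100,.0144,.006));low=[lo[0],lo[1],lane[2]-.042];top=[.4222,.1789,-1.3383]
print("low",low)
def box(p,x0,x1,y0,y1,z0,z1):
    v=[tf(p,(x,y,z)) for x in(x0,x1) for y in(y0,y1) for z in(z0,z1)]
    return [(v[i],v[j]) for i in range(8) for j in range(i) if bin(i^j).count('1')==1]
E=[(box(lane,-.21,.26,-.075,.075,0,.006),(0,255,0)),(box(lane,.165,.26,-.095,.095,.089,.13),(255,255,0)),(box(lane,-.202,-.012,-.06,.06,.036,.036),(0,255,0)),
(box(low,-.065,.065,-.03,.03,.006,.036),(0,0,255)),(box(top,-.065,.065,-.03,.03,0,.03),(0,0,255)),(box(top,-.02,.02,-.012,.012,.03,.066),(0,0,255))]
for n,r,s in(("top",(165,95,365,240),4),("scene",(210,150,320,280),4.6)):
    f=cv2.imread(f"pics/{n}0.png");g=cv2.resize(f[r[1]:r[3],r[0]:r[2]],None,fx=s,fy=s,interpolation=cv2.INTER_CUBIC)
    for e,c in E:
        for a,b in e:
            q=[tuple(int(round(t)) for t in (proj(n,k)-np.array(r[:2])+.5)*s-.5) for k in(a,b)]
            cv2.line(g,*q,c,1)
    cv2.imwrite(f"pics/ov_{n}.png",g)
E
```

```text
low [np.float64(0.6040586135175066), np.float64(0.07146147256337522), -1.5278]
```

View pics/ov_top.png

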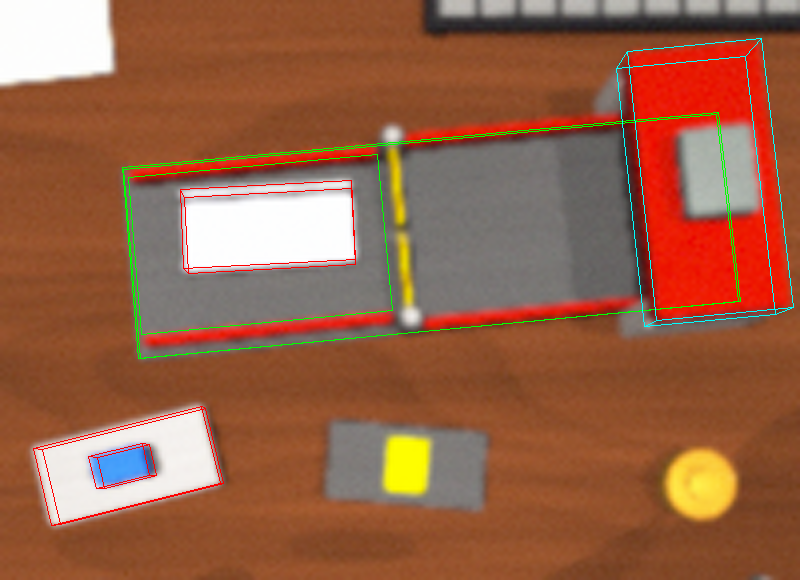

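View pics/ov_scene.png

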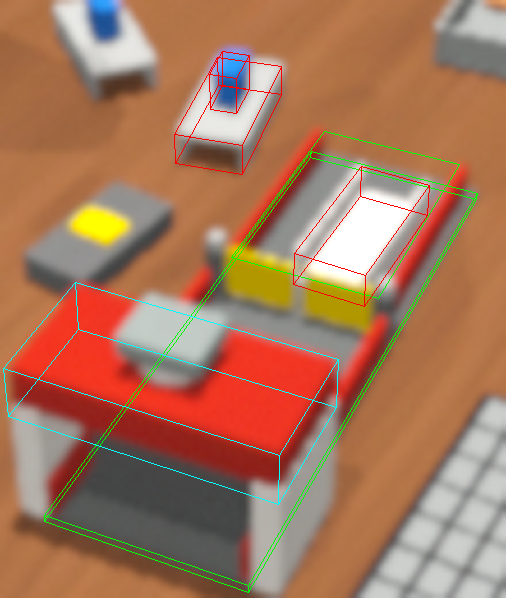

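Call:
{"fn": "move_arm", "kwargs": {
  "rows": [
    {"delta_pos": [2.6,4.0,0],"delta_rot": [0,0,4.5],"hand": 6},
    {"delta_pos": [2.6,4.0,0],"delta_rot": [0,0,4.5],"hand": 6},
    {"delta_pos": [2.6,4.0,0],"delta_rot": [0,0,4.5],"hand": 6},
    {"delta_pos": [2.6,4.0,0],"delta_rot": [0,0,4.5],"hand": 6},
    {"delta_pos": [2.6,4.0,0],"delta_rot": [0,0,4.5],"hand": 6},
    {"delta_pos": [2.6,4.0,0],"delta_rot": [0,0,4.5],"hand": 6},
    {"delta_pos": [2.6,4.0,0],"delta_rot": [0,0,4.5],"hand": 6},
    {"delta_pos": [2.6,4.0,0],"delta_rot": [0,0,4.5],"hand": 6},
    {"delta_pos": [2.6,4.0,0],"delta_rot": [0,0,4.5],"hand": 6},
    {"delta_pos": [2.6,4.0,0],"delta_rot": [0,0,4.5],"hand": 6}
  ],
  "force": 25
}}

```text
t: 1.1
eef_pos: [0.4508, -0.2457, 0.2485]
ee_rot: [3.142, 0.0, -2.067]
force: [-0.1, -1.3, 0.3]
width: 0.0602
```

Call:
{"fn": "move_arm", "kwargs": {
  "rows": [
    {"delta_pos": [-0.29,4.25,-1],"delta_rot": [0,0,4.17],"hand": 6},
    {"delta_pos": [-0.29,4.25,-1],"delta_rot": [0,0,4.17],"hand": 6},
    {"delta_pos": [-0.29,4.25,-1],"delta_rot": [0,0,4.17],"hand": 6},
    {"delta_pos": [-0.29,4.25,-1],"delta_rot": [0,0,4.17],"hand": 6},
    {"delta_pos": [-0.29,4.25,-1],"delta_rot": [0,0,4.17],"hand": 6},
    {"delta_pos": [-0.29,4.25,-1],"delta_rot": [0,0,4.17],"hand": 6},
    {"delta_pos": [-0.29,4.25,-1],"delta_rot": [0,0,4.17],"hand": 6},
    {"delta_pos": [-0.29,4.25,-1],"delta_rot": [0,0,4.17],"hand": 6},
    {"delta_pos": [-0.29,4.25,-1],"delta_rot": [0,0,4.17],"hand": 6},
    {"delta_pos": [-0.29,4.25,-1],"delta_rot": [0,0,4.17],"hand": 6}
  ]
}}

```text
t: 2.1
eef_pos: [0.4206, 0.1791, 0.1482]
ee_rot: [-3.141, 0.0, -1.339]
force: [1.2, -0.6, 0.1]
width: 0.0601
```

Call:
{"fn": "move_arm", "kwargs": {
  "rows": [
    {"delta_pos": [0.15,0,-1],"delta_rot": [0,0,0],"hand": 6},
    {"delta_pos": [0,0,-2],"delta_rot": [0,0,0],"hand": 6},
    {"delta_pos": [0,0,-2],"delta_rot": [0,0,0],"hand": 6},
    {"delta_pos": [0,0,-2],"delta_rot": [0,0,0],"hand": 6},
    {"delta_pos": [0,0,-1.2],"delta_rot": [0,0,0],"hand": 6},
    {"delta_pos": [0,0,-0.7],"delta_rot": [0,0,0],"hand": 6},
    {"delta_pos": [0,0,-0.3],"delta_rot": [0,0,0],"hand": 6},
    {"delta_pos": [0,0,0],"delta_rot": [0,0,0],"hand": 6},
    {"delta_pos": [0,0,0],"delta_rot": [0,0,0],"hand": 1.5},
    {"delta_pos": [0,0,0],"delta_rot": [0,0,0],"hand": 1.5}
  ]
}}

```text
t: 3.1
eef_pos: [0.4231, 0.1777, 0.0572]
ee_rot: [-3.141, 0.001, -1.343]
force: [0.1, 0.0, 0.6]
width: 0.0492
```

Call:
{"fn": "move_arm", "kwargs": {
  "rows": [
    {"delta_pos": [0,0,0],"delta_rot": [0,0,0],"hand": 1.5},
    {"delta_pos": [0,0,0],"delta_rot": [0,0,0],"hand": 1.5},
    {"delta_pos": [0,0,0],"delta_rot": [0,0,0],"hand": 1.5},
    {"delta_pos": [0,0,1],"delta_rot": [0,0,0],"hand": 1.5},
    {"delta_pos": [0,0,1],"delta_rot": [0,0,0],"hand": 1.5},
    {"delta_pos": [0,0,1],"delta_rot": [0,0,0],"hand": 1.5},
    {"delta_pos": [0,0,1.5],"delta_rot": [0,0,0],"hand": 1.5},
    {"delta_pos": [0,0,1.5],"delta_rot": [0,0,0],"hand": 1.5},
    {"delta_pos": [0,0,2],"delta_rot": [0,0,0],"hand": 1.5},
    {"delta_pos": [0,0,2],"delta_rot": [0,0,0],"hand": 1.5}
  ]
}}

```text
t: 4.1
eef_pos: [0.4225, 0.1772, 0.1581]
ee_rot: [-3.141, 0.0, -1.343]
force: [-0.6, -0.7, -1.9]
width: 0.0238
```

```bash
python3 - <<'E'
from h import *
f=grab_frame("top");crop(f,160,120,300,240,5.5,"pics/g1.png");cv2.imwrite("pics/g1f.png",f)
f=grab_frame("scene");crop(f,200,100,340,220,5.5,"pics/g1s.png")
print(get_state())
E
```

```text
{'t': 4.2, 'q': array([ 8.28927919e-01,  8.08566997e-02, -5.74989481e-01,  7.70609454e-04,
       -9.09232717e-01, -6.00685535e-01]), 'qd': array([-2.97430709e-04,  3.61038612e-02, -4.79551184e-02, -1.84661285e-02,
        5.81706675e-02, -6.54681602e-05]), 'joint_efforts': array([-1.43896672e-01, -3.26415074e+01,  2.53238261e+01,  6.13974854e+00,
       -8.63113403e-01, -5.70633332e-03]), 'eef_pos': array([0.42407517, 0.17851253, 0.15979929]), 'ee_rot': array([-3.13653098e+00,  2.72761885e-03, -1.34207535e+00]), 'force': array([ 0.88235173, -0.13265346, -2.61971392]), 'moment': array([0.11318794, 0.08003233, 0.04228678]), 'width': 0.02376995402215142}
```

View pics/g1.png

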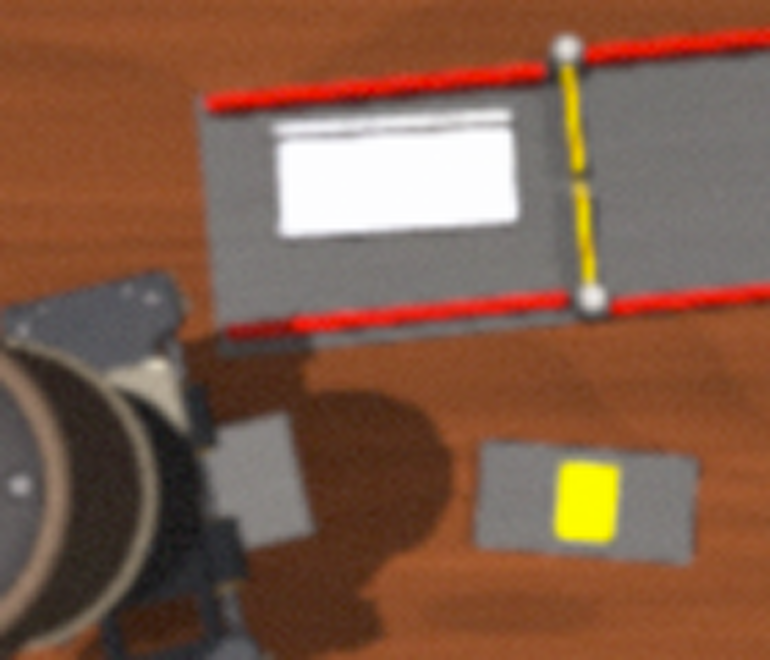

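View pics/g1s.png

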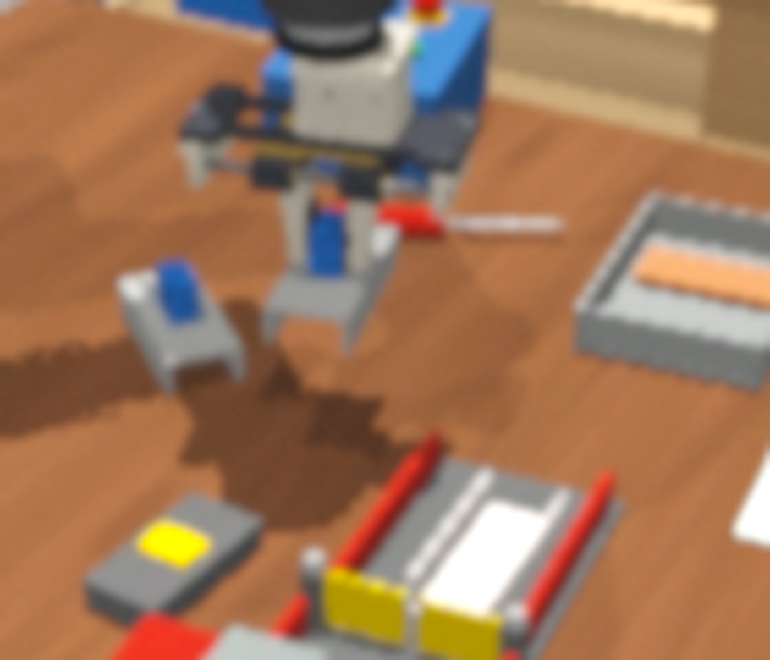

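```bash
python3 - <<'E'
from h import *
a,b=[ray("top",*px(c,5.5,(160,120)),.1326) for c in((288,412),(314,534))]
m=(a+b)/2;d=b-a;yaw=np.arctan2(d[1],d[0]);print(a,b,np.linalg.norm(d))
# d points along -channel y ; channel x = rot
w=np.arctan2(-d[0]*-1,-d[1]*-1)
ux=np.array([np.cos(-1.342),np.sin(-1.342)]);print(m[:2]-.065*ux, np.degrees(yaw))
lane=[.5982,-.0294,-1.4858];low=np.array([.6041,.0715]);ly=-1.5278
t=low+(-.024)*np.array([-np.sin(ly),np.cos(ly)]);print("target",t,np.degrees(ly))
E
```

```text
[0.46611975 0.11984929 0.1326    ] [0.40551426 0.10720389 0.1326    ] 0.061910675517204125
[0.42107465 0.17683269] -168.21426417072433
target [0.58012218 0.07046841] -87.53649194008717
```

Call:
{"fn": "move_arm", "kwargs": {
  "rows": [
    {"delta_pos": [1.5,-1.0,0],"delta_rot": [0,0,-1.06],"hand": 1.5},
    {"delta_pos": [2.2,-1.5,0],"delta_rot": [0,0,-2.12],"hand": 1.5},
    {"delta_pos": [2.2,-1.5,0],"delta_rot": [0,0,-2.12],"hand": 1.5},
    {"delta_pos": [2.2,-1.5,0],"delta_rot": [0,0,-2.12],"hand": 1.5},
    {"delta_pos": [2.2,-1.5,0],"delta_rot": [0,0,-2.12],"hand": 1.5},
    {"delta_pos": [2.2,-1.5,0],"delta_rot": [0,0,-1.06],"hand": 1.5},
    {"delta_pos": [1.9,-1.3,0],"delta_rot": [0,0,0],"hand": 1.5},
    {"delta_pos": [1.3,-0.95,0],"delta_rot": [0,0,0],"hand": 1.5},
    {"delta_pos": [0,0,0],"delta_rot": [0,0,0],"hand": 1.5},
    {"delta_pos": [0,0,0],"delta_rot": [0,0,0],"hand": 1.5}
  ]
}}

```text
t: 5.2
eef_pos: [0.5792, 0.0697, 0.1559]
ee_rot: [3.14, -0.0, -1.529]
force: [0.0, 0.5, -2.7]
width: 0.0238
```

```bash
python3 - <<'E'
from h import *
f=grab_frame("top");crop(f,180,100,300,220,6,"pics/g2.png")
f=grab_frame("scene");crop(f,220,120,340,230,6,"pics/g2s.png")
s=get_state();print(s['eef_pos'],s['ee_rot'],s['force'])
E
```

```text
[0.57903155 0.07018244 0.15641492] [ 3.14102121e+00  7.96980399e-05 -1.52731067e+00] [ 0.36455304  0.37891199 -1.74414921]
```

View pics/g2.png

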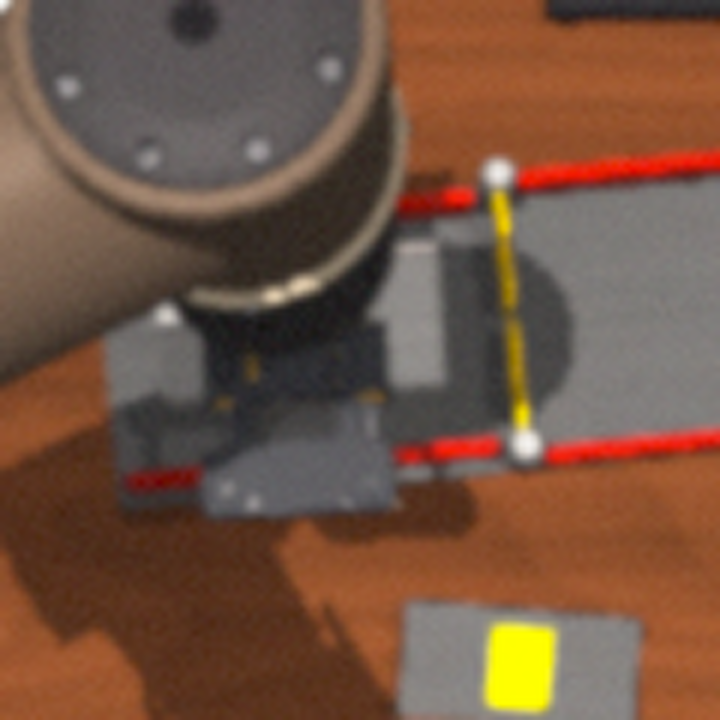

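View pics/g2s.png

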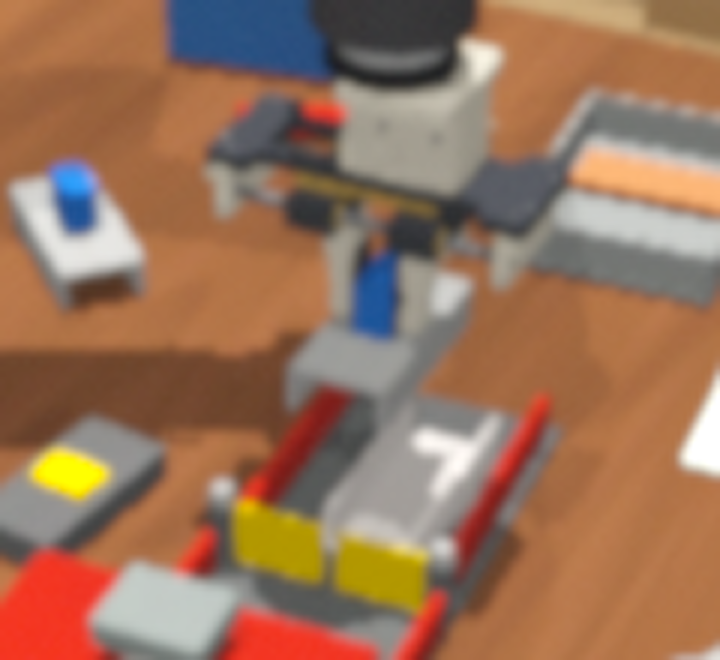

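Call:
{"fn": "move_arm", "kwargs": {
  "rows": [
    {"delta_pos": [0.1,0.05,-1],"delta_rot": [0,0,0],"hand": 1.5},
    {"delta_pos": [0,0,-1.5],"delta_rot": [0,0,0],"hand": 1.5},
    {"delta_pos": [0,0,-1.5],"delta_rot": [0,0,0],"hand": 1.5},
    {"delta_pos": [0,0,-1],"delta_rot": [0,0,0],"hand": 1.5},
    {"delta_pos": [0,0,-0.7],"delta_rot": [0,0,0],"hand": 1.5},
    {"delta_pos": [0,0,-0.6],"delta_rot": [0,0,0],"hand": 1.5},
    {"delta_pos": [0,0,-0.6],"delta_rot": [0,0,0],"hand": 1.5},
    {"delta_pos": [0,0,-0.6],"delta_rot": [0,0,0],"hand": 1.5},
    {"delta_pos": [0,0,-0.5],"delta_rot": [0,0,0],"hand": 1.5},
    {"delta_pos": [0,0,-0.4],"delta_rot": [0,0,0],"hand": 1.5}
  ]
}}

```text
t: 6.3
eef_pos: [0.5808, 0.0704, 0.0722]
ee_rot: [-3.142, 0.0, -1.528]
force: [-0.6, -0.7, -2.2]
width: 0.0238
```

Call:
{"fn": "move_arm", "kwargs": {
  "rows": [
    {"delta_pos": [0,0,-0.2],"delta_rot": [0,0,0],"hand": 1.5},
    {"delta_pos": [0,0,-0.2],"delta_rot": [0,0,0],"hand": 1.5},
    {"delta_pos": [0,0,0],"delta_rot": [0,0,0],"hand": 1.5},
    {"delta_pos": [0,0,0],"delta_rot": [0,0,0],"hand": 1.5},
    {"delta_pos": [0,0,0],"delta_rot": [0,0,0],"hand": 3.5},
    {"delta_pos": [0,0,0],"delta_rot": [0,0,0],"hand": 3.5},
    {"delta_pos": [0,0,0],"delta_rot": [0,0,0],"hand": 4.0},
    {"delta_pos": [0,0,0],"delta_rot": [0,0,0],"hand": 4.0},
    {"delta_pos": [0,0,0],"delta_rot": [0,0,0],"hand": 4.0},
    {"delta_pos": [0,0,0],"delta_rot": [0,0,0],"hand": 4.0}
  ]
}}

```text
t: 7.3
eef_pos: [0.5808, 0.0704, 0.0686]
ee_rot: [-3.142, 0.0, -1.528]
force: [0.5, 0.7, 0.2]
width: 0.0402
```

Call:
{"fn": "move_arm", "kwargs": {
  "rows": [
    {"delta_pos": [0,0,0.5],"delta_rot": [0,0,0],"hand": 4},
    {"delta_pos": [0,0,1],"delta_rot": [0,0,0],"hand": 4},
    {"delta_pos": [0,0,2],"delta_rot": [0,0,0],"hand": 4},
    {"delta_pos": [0,0,2],"delta_rot": [0,0,0],"hand": 4},
    {"delta_pos": [0,0,2],"delta_rot": [0,0,0],"hand": 4},
    {"delta_pos": [0,3,1],"delta_rot": [0,0,0],"hand": 4},
    {"delta_pos": [0,3.5,0],"delta_rot": [0,0,0],"hand": 4},
    {"delta_pos": [0,3.5,0],"delta_rot": [0,0,0],"hand": 4},
    {"delta_pos": [0,2.5,0],"delta_rot": [0,0,0],"hand": 4},
    {"delta_pos": [0,0,0],"delta_rot": [0,0,0],"hand": 4}
  ]
}}

```text
t: 8.3
eef_pos: [0.5811, 0.1983, 0.1545]
ee_rot: [-3.14, 0.001, -1.525]
force: [-0.2, -0.9, -0.2]
width: 0.0397
```

```bash
python3 - <<'E'
from h import *
f=grab_frame("top");crop(f,180,110,300,200,6.5,"pics/g3.png");cv2.imwrite("pics/g3f.png",f)
f=grab_frame("scene");crop(f,220,120,340,230,6,"pics/g3s.png");cv2.imwrite("pics/g3sf.png",f)
s=get_state();print(s['eef_pos'],s['ee_rot'],s['force'])
E
```

```text
[0.58067843 0.19585261 0.15416979] [-3.14125636e+00  1.72229129e-04 -1.52636959e+00] [-0.06671869 -0.33451446  0.13210821]
```

View pics/g3.png

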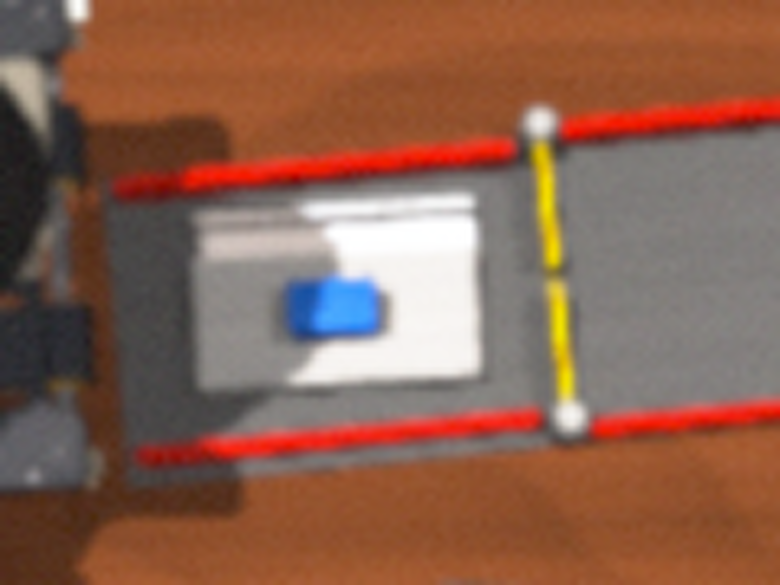

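View pics/g3s.png

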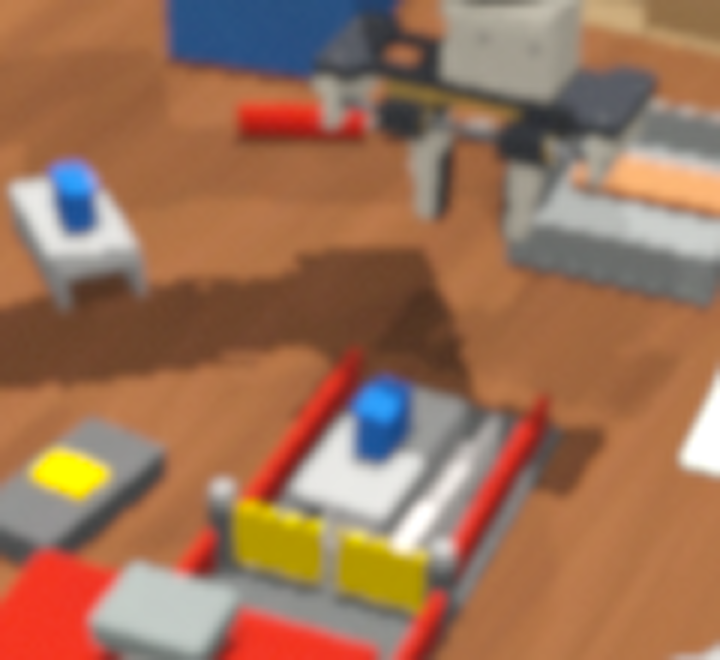

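Call:
{"fn": "move_arm", "kwargs": {
  "rows": [
    {"delta_pos": [0.5,-1.3,0],"delta_rot": [0,0,1.2],"hand": 4.2},
    {"delta_pos": [0.5,-1.3,0],"delta_rot": [0,0,1.1],"hand": 4.2},
    {"delta_pos": [0.48,-1.4,-1],"delta_rot": [0,0,0],"hand": 4.2},
    {"delta_pos": [0,0,-2],"delta_rot": [0,0,0],"hand": 4.2},
    {"delta_pos": [0,0,-2],"delta_rot": [0,0,0],"hand": 4.2},
    {"delta_pos": [0,0,-2],"delta_rot": [0,0,0],"hand": 4.2},
    {"delta_pos": [0,0,-2],"delta_rot": [0,0,0],"hand": 4.2},
    {"delta_pos": [0,0,-1.5],"delta_rot": [0,0,0],"hand": 4.2},
    {"delta_pos": [0,0,-0.9],"delta_rot": [0,0,0],"hand": 4.2},
    {"delta_pos": [0,0,0],"delta_rot": [0,0,0],"hand": 4.2}
  ]
}}

```text
t: 9.4
eef_pos: [0.5948, 0.1541, 0.038]
ee_rot: [3.139, -0.001, -1.489]
force: [0.3, -0.1, -0.1]
width: 0.0417
```

```bash
python3 - <<'E'
from h import *
f=grab_frame("scene");crop(f,230,120,340,220,7,"pics/g4s.png")
s=get_state();print(s['eef_pos'],s['ee_rot'],s['force'],s['width'])
E
```

```text
[0.59542166 0.15458896 0.03912591] [ 3.14059709e+00 -6.24542050e-04 -1.48829438e+00] [-0.16812494 -0.66918197  0.23107972] 0.04203003160891312
```

View pics/g4s.png

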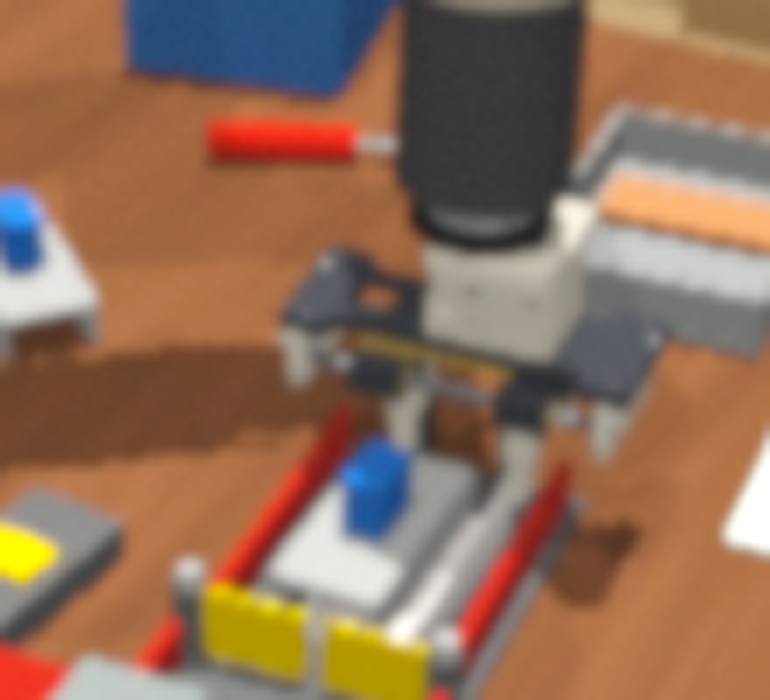

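Call:
{"fn": "move_arm", "kwargs": {
  "rows": [
    {"delta_pos": [0.02,-0.3,0],"delta_rot": [0,0,0],"hand": 4.2},
    {"delta_pos": [0.03,-0.4,0],"delta_rot": [0,0,0],"hand": 4.2},
    {"delta_pos": [0.04,-0.5,0],"delta_rot": [0,0,0],"hand": 4.2},
    {"delta_pos": [0.04,-0.5,0],"delta_rot": [0,0,0],"hand": 4.2},
    {"delta_pos": [0.04,-0.5,0],"delta_rot": [0,0,0],"hand": 4.2},
    {"delta_pos": [0.05,-0.5,0],"delta_rot": [0,0,0],"hand": 4.2},
    {"delta_pos": [0.04,-0.5,0],"delta_rot": [0,0,0],"hand": 4.2},
    {"delta_pos": [0.04,-0.5,0],"delta_rot": [0,0,0],"hand": 4.2},
    {"delta_pos": [0.05,-0.5,0],"delta_rot": [0,0,0],"hand": 4.2},
    {"delta_pos": [0.04,-0.5,0],"delta_rot": [0,0,0],"hand": 4.2}
  ]
}}

```text
t: 10.45
eef_pos: [0.6, 0.1091, 0.0399]
ee_rot: [-3.14, 0.001, -1.487]
force: [-1.6, 11.1, 4.2]
width: 0.0421
```

```bash
python3 - <<'E'
from h import *
f=grab_frame("scene");crop(f,230,120,340,220,7,"pics/g5s.png")
f=grab_frame("top");crop(f,180,100,300,200,6.5,"pics/g5.png")
s=get_state();print(s['eef_pos'],s['ee_rot'],s['force'],s['width'])
E
```

```text
[0.60002473 0.10839006 0.03982498] [-3.14039249e+00  7.09216723e-04 -1.48751401e+00] [0.47578532 5.01497876 4.48285894] 0.041960441051916715
```

View pics/g5s.png

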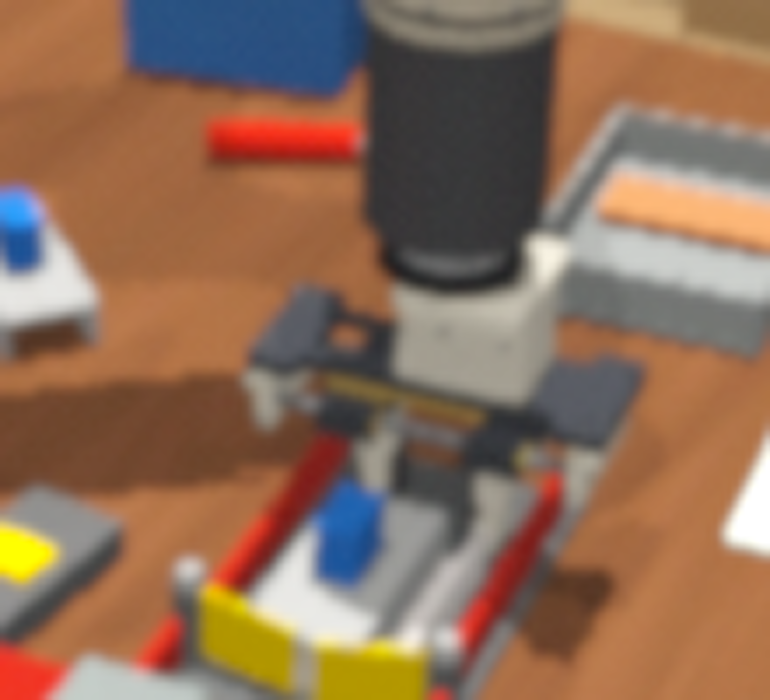

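View pics/g5.png

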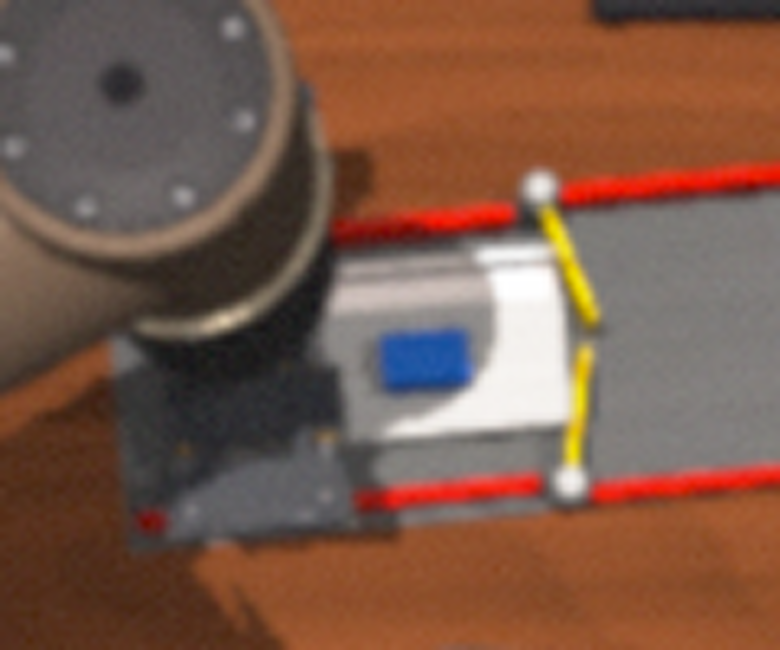

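Call:
{"fn": "move_arm", "kwargs": {
  "rows": [
    {"delta_pos": [0.04,-0.5,0],"delta_rot": [0,0,0],"hand": 4.2},
    {"delta_pos": [0.06,-0.7,0],"delta_rot": [0,0,0],"hand": 4.2},
    {"delta_pos": [0.07,-0.8,0],"delta_rot": [0,0,0],"hand": 4.2},
    {"delta_pos": [0.07,-0.8,0],"delta_rot": [0,0,0],"hand": 4.2},
    {"delta_pos": [0.07,-0.8,0],"delta_rot": [0,0,0],"hand": 4.2},
    {"delta_pos": [0.07,-0.8,0],"delta_rot": [0,0,0],"hand": 4.2},
    {"delta_pos": [0.07,-0.8,0],"delta_rot": [0,0,0],"hand": 4.2},
    {"delta_pos": [0.07,-0.8,0],"delta_rot": [0,0,0],"hand": 4.2},
    {"delta_pos": [0.06,-0.7,0],"delta_rot": [0,0,0],"hand": 4.2},
    {"delta_pos": [0.04,-0.5,0],"delta_rot": [0,0,0],"hand": 4.2}
  ]
}}

```text
t: 11.55
eef_pos: [0.6058, 0.0362, 0.0398]
ee_rot: [-3.141, 0.001, -1.488]
force: [-1.1, 7.7, 4.4]
width: 0.0419
```

```bash
python3 - <<'E'
from h import *
f=grab_frame("top");crop(f,200,100,360,200,5,"pics/g6.png")
f=grab_frame("scene");crop(f,210,130,330,250,5,"pics/g6s.png")
s=get_state();print(s['eef_pos'],s['ee_rot'],s['force'],s['width'])
E
```

```text
[0.60554866 0.03558828 0.03947333] [ 3.14127607e+00 -1.85841607e-04 -1.48808889e+00] [0.59896659 2.23537482 0.18990665] 0.04163360663475532
```

View pics/g6.png

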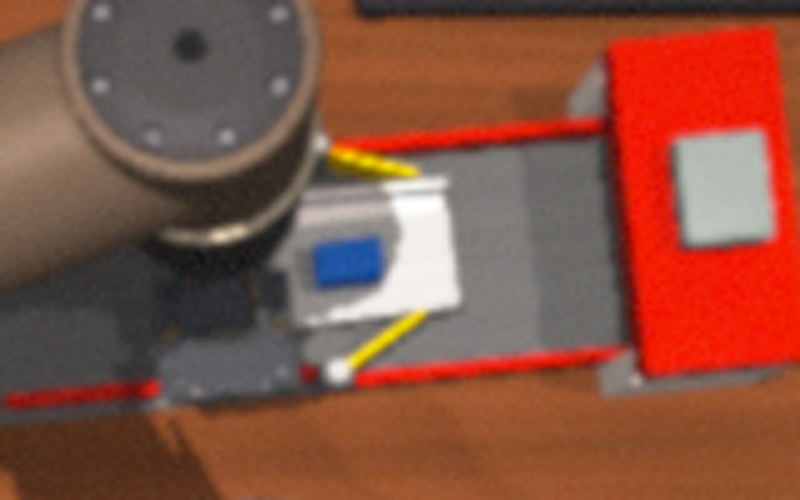

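View pics/g6s.png

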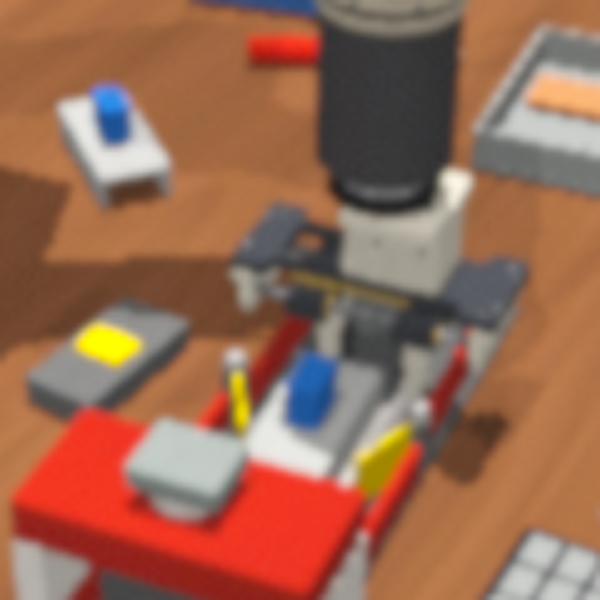

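Call:
{"fn": "move_arm", "kwargs": {
  "rows": [
    {"delta_pos": [0.05,-0.6,0],"delta_rot": [0,0,0],"hand": 4.2},
    {"delta_pos": [0.07,-0.9,0],"delta_rot": [0,0,0],"hand": 4.2},
    {"delta_pos": [0.1,-1.2,0],"delta_rot": [0,0,0],"hand": 4.2},
    {"delta_pos": [0.1,-1.2,0],"delta_rot": [0,0,0],"hand": 4.2},
    {"delta_pos": [0.1,-1.2,0],"delta_rot": [0,0,0],"hand": 4.2},
    {"delta_pos": [0.1,-1.2,0],"delta_rot": [0,0,0],"hand": 4.2},
    {"delta_pos": [0.1,-1.2,0],"delta_rot": [0,0,0],"hand": 4.2},
    {"delta_pos": [0.08,-1.0,0],"delta_rot": [0,0,0],"hand": 4.2},
    {"delta_pos": [0.07,-0.8,0],"delta_rot": [0,0,0],"hand": 4.2},
    {"delta_pos": [0.04,-0.5,0],"delta_rot": [0,0,0],"hand": 4.2}
  ]
}}

```text
t: 12.65
eef_pos: [0.6132, -0.0618, 0.0393]
ee_rot: [3.141, 0.0, -1.488]
force: [-1.0, 8.0, 4.5]
width: 0.0416
```

```bash
python3 - <<'E'
from h import *
f=grab_frame("top");crop(f,200,100,360,200,5,"pics/g7.png")
s=get_state();print(s['eef_pos'],s['ee_rot'],s['force'],s['width'])
E
```

```text
[ 0.61305072 -0.06236764  0.03921405] [ 3.14018487e+00  1.58173973e-04 -1.48800028e+00] [0.40135514 2.19959452 1.2409702 ] 0.041995993285365435
```

View pics/g7.png

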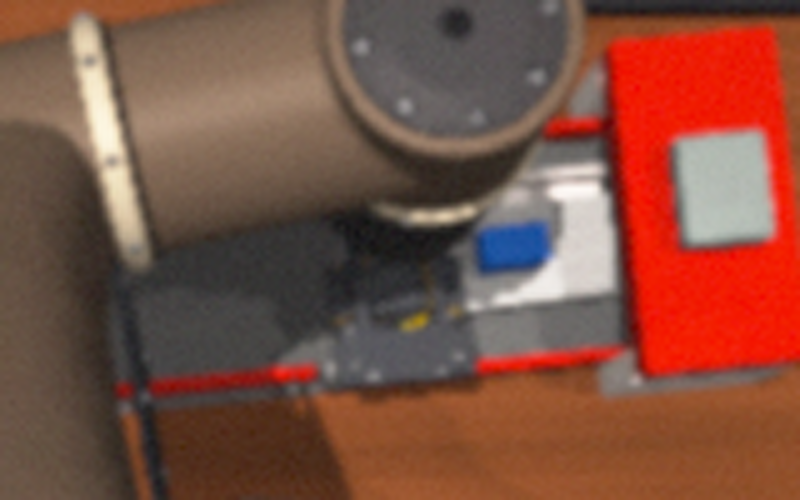

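Call:
{"fn": "move_arm", "kwargs": {
  "rows": [
    {"delta_pos": [0.02,-0.22,0],"delta_rot": [0,0,0],"hand": 4.2},
    {"delta_pos": [0.02,-0.22,0],"delta_rot": [0,0,0],"hand": 4.2},
    {"delta_pos": [0.02,-0.22,0],"delta_rot": [0,0,0],"hand": 4.2},
    {"delta_pos": [0.02,-0.22,0],"delta_rot": [0,0,0],"hand": 4.2},
    {"delta_pos": [0.02,-0.22,0],"delta_rot": [0,0,0],"hand": 4.2},
    {"delta_pos": [0.02,-0.22,0],"delta_rot": [0,0,0],"hand": 4.2},
    {"delta_pos": [0.02,-0.22,0],"delta_rot": [0,0,0],"hand": 4.2},
    {"delta_pos": [0.02,-0.22,0],"delta_rot": [0,0,0],"hand": 4.2},
    {"delta_pos": [0.01,-0.22,0],"delta_rot": [0,0,0],"hand": 4.2},
    {"delta_pos": [0.01,-0.22,0],"delta_rot": [0,0,0],"hand": 4.2}
  ]
}}

```text
t: 13.7
eef_pos: [0.6148, -0.0834, 0.0392]
ee_rot: [3.14, 0.0, -1.487]
force: [-1.5, 6.7, 3.2]
width: 0.0415
```

Call:
{"fn": "move_arm", "kwargs": {
  "rows": [
    {"delta_pos": [0.003,-0.03,0],"delta_rot": [0,0,0],"hand": 4.2},
    {"delta_pos": [0.003,-0.03,0],"delta_rot": [0,0,0],"hand": 4.2},
    {"delta_pos": [0.003,-0.03,0],"delta_rot": [0,0,0],"hand": 4.2},
    {"delta_pos": [0.003,-0.03,0],"delta_rot": [0,0,0],"hand": 4.2},
    {"delta_pos": [0.003,-0.03,0],"delta_rot": [0,0,0],"hand": 4.2},
    {"delta_pos": [0.003,-0.03,0],"delta_rot": [0,0,0],"hand": 4.2},
    {"delta_pos": [0.003,-0.03,0],"delta_rot": [0,0,0],"hand": 4.2},
    {"delta_pos": [0.003,-0.03,0],"delta_rot": [0,0,0],"hand": 4.2},
    {"delta_pos": [0.003,-0.03,0],"delta_rot": [0,0,0],"hand": 4.2},
    {"delta_pos": [0.003,-0.03,0],"delta_rot": [0,0,0],"hand": 4.2}
  ]
}}

```text
t: 14.7
eef_pos: [0.6151, -0.0863, 0.0391]
ee_rot: [3.14, 0.0, -1.487]
force: [-1.1, 6.4, 3.5]
width: 0.042
```

Call:
{"fn": "move_arm", "kwargs": {
  "rows": [
    {"delta_pos": [0.003,-0.04,0],"delta_rot": [0,0,0],"hand": 4.2},
    {"delta_pos": [0.003,-0.04,0],"delta_rot": [0,0,0],"hand": 4.2},
    {"delta_pos": [0.003,-0.04,0],"delta_rot": [0,0,0],"hand": 4.2},
    {"delta_pos": [0.003,-0.04,0],"delta_rot": [0,0,0],"hand": 4.2},
    {"delta_pos": [0.003,-0.04,0],"delta_rot": [0,0,0],"hand": 4.2},
    {"delta_pos": [0.003,-0.04,0],"delta_rot": [0,0,0],"hand": 4.2},
    {"delta_pos": [0.003,-0.04,0],"delta_rot": [0,0,0],"hand": 4.2},
    {"delta_pos": [0.003,-0.04,0],"delta_rot": [0,0,0],"hand": 4.2},
    {"delta_pos": [0.003,-0.04,0],"delta_rot": [0,0,0],"hand": 4.2},
    {"delta_pos": [0.003,-0.04,0],"delta_rot": [0,0,0],"hand": 4.2}
  ]
}}

```text
t: 15.7
eef_pos: [0.6151, -0.0904, 0.0391]
ee_rot: [3.14, 0.0, -1.487]
force: [-1.6, 6.3, 3.7]
width: 0.0419
```

Call:
{"fn": "move_arm", "kwargs": {
  "rows": [
    {"delta_pos": [0.002,-0.02,0],"delta_rot": [0,0,0],"hand": 4.2},
    {"delta_pos": [0.002,-0.02,0],"delta_rot": [0,0,0],"hand": 4.2},
    {"delta_pos": [0.002,-0.02,0],"delta_rot": [0,0,0],"hand": 4.2},
    {"delta_pos": [0.002,-0.02,0],"delta_rot": [0,0,0],"hand": 4.2},
    {"delta_pos": [0.002,-0.02,0],"delta_rot": [0,0,0],"hand": 4.2},
    {"delta_pos": [0.002,-0.02,0],"delta_rot": [0,0,0],"hand": 4.2},
    {"delta_pos": [0.002,-0.02,0],"delta_rot": [0,0,0],"hand": 4.2},
    {"delta_pos": [0.002,-0.02,0],"delta_rot": [0,0,0],"hand": 4.2},
    {"delta_pos": [0.002,-0.02,0],"delta_rot": [0,0,0],"hand": 4.2},
    {"delta_pos": [0.002,-0.02,0],"delta_rot": [0,0,0],"hand": 4.2}
  ]
}}

```text
t: 16.7
eef_pos: [0.6152, -0.0923, 0.0391]
ee_rot: [3.139, 0.0, -1.487]
force: [-1.3, 5.9, 4.7]
width: 0.0419
```

Call:
{"fn": "move_arm", "kwargs": {
  "rows": [
    {"delta_pos": [0.002,-0.025,0],"delta_rot": [0,0,0],"hand": 4.2},
    {"delta_pos": [0.002,-0.025,0],"delta_rot": [0,0,0],"hand": 4.2},
    {"delta_pos": [0.002,-0.025,0],"delta_rot": [0,0,0],"hand": 4.2},
    {"delta_pos": [0.002,-0.025,0],"delta_rot": [0,0,0],"hand": 4.2},
    {"delta_pos": [0.002,-0.025,0],"delta_rot": [0,0,0],"hand": 4.2},
    {"delta_pos": [0.002,-0.025,0],"delta_rot": [0,0,0],"hand": 4.2},
    {"delta_pos": [0.002,-0.025,0],"delta_rot": [0,0,0],"hand": 4.2},
    {"delta_pos": [0.002,-0.025,0],"delta_rot": [0,0,0],"hand": 4.2},
    {"delta_pos": [0.002,-0.025,0],"delta_rot": [0,0,0],"hand": 4.2},
    {"delta_pos": [0.002,-0.025,0],"delta_rot": [0,0,0],"hand": 4.2}
  ]
}}

```text
t: 17.7
eef_pos: [0.6154, -0.0948, 0.0391]
ee_rot: [3.139, 0.0, -1.487]
force: [-1.3, 6.0, 4.6]
width: 0.042
```

Call:
{"fn": "move_arm", "kwargs": {
  "rows": [
    {"delta_pos": [0.002,-0.025,0],"delta_rot": [0,0,0],"hand": 4.2},
    {"delta_pos": [0.002,-0.025,0],"delta_rot": [0,0,0],"hand": 4.2},
    {"delta_pos": [0.002,-0.025,0],"delta_rot": [0,0,0],"hand": 4.2},
    {"delta_pos": [0.002,-0.025,0],"delta_rot": [0,0,0],"hand": 4.2},
    {"delta_pos": [0.002,-0.025,0],"delta_rot": [0,0,0],"hand": 4.2},
    {"delta_pos": [0.002,-0.025,0],"delta_rot": [0,0,0],"hand": 4.2},
    {"delta_pos": [0.002,-0.025,0],"delta_rot": [0,0,0],"hand": 4.2},
    {"delta_pos": [0.002,-0.025,0],"delta_rot": [0,0,0],"hand": 4.2},
    {"delta_pos": [0.002,-0.025,0],"delta_rot": [0,0,0],"hand": 4.2},
    {"delta_pos": [0.002,-0.025,0],"delta_rot": [0,0,0],"hand": 4.2}
  ]
}}

```text
t: 18.7
eef_pos: [0.6156, -0.0973, 0.0391]
ee_rot: [3.139, 0.0, -1.487]
force: [-1.6, 6.6, 4.4]
width: 0.0419
```

Call:
{"fn": "move_arm", "kwargs": {
  "rows": [
    {"delta_pos": [0.002,-0.025,0],"delta_rot": [0,0,0],"hand": 4.2},
    {"delta_pos": [0.002,-0.025,0],"delta_rot": [0,0,0],"hand": 4.2},
    {"delta_pos": [0.002,-0.025,0],"delta_rot": [0,0,0],"hand": 4.2},
    {"delta_pos": [0.002,-0.025,0],"delta_rot": [0,0,0],"hand": 4.2},
    {"delta_pos": [0.002,-0.025,0],"delta_rot": [0,0,0],"hand": 4.2},
    {"delta_pos": [0.002,-0.025,0],"delta_rot": [0,0,0],"hand": 4.2},
    {"delta_pos": [0.002,-0.025,0],"delta_rot": [0,0,0],"hand": 4.2},
    {"delta_pos": [0.002,-0.025,0],"delta_rot": [0,0,0],"hand": 4.2},
    {"delta_pos": [0.002,-0.025,0],"delta_rot": [0,0,0],"hand": 4.2},
    {"delta_pos": [0.002,-0.025,0],"delta_rot": [0,0,0],"hand": 4.2}
  ]
}}

```text
t: 19.7
eef_pos: [0.6158, -0.0994, 0.0391]
ee_rot: [3.139, 0.001, -1.487]
force: [-2.5, 8.9, 4.5]
width: 0.042
```

Call:
{"fn": "move_arm", "kwargs": {
  "rows": [
    {"delta_pos": [0.001,-0.01,0],"delta_rot": [0,0,0],"hand": 4.2},
    {"delta_pos": [0.001,-0.01,0],"delta_rot": [0,0,0],"hand": 4.2},
    {"delta_pos": [0.001,-0.01,0],"delta_rot": [0,0,0],"hand": 4.2},
    {"delta_pos": [0.001,-0.01,0],"delta_rot": [0,0,0],"hand": 4.2},
    {"delta_pos": [0.001,-0.01,0],"delta_rot": [0,0,0],"hand": 4.2},
    {"delta_pos": [0.001,-0.01,0],"delta_rot": [0,0,0],"hand": 4.2},
    {"delta_pos": [0.001,-0.01,0],"delta_rot": [0,0,0],"hand": 4.2},
    {"delta_pos": [0.001,-0.01,0],"delta_rot": [0,0,0],"hand": 4.2},
    {"delta_pos": [0.001,-0.01,0],"delta_rot": [0,0,0],"hand": 4.2},
    {"delta_pos": [0.001,-0.01,0],"delta_rot": [0,0,0],"hand": 4.2}
  ]
}}

```text
t: 20.7
eef_pos: [0.616, -0.1, 0.0391]
ee_rot: [3.14, 0.001, -1.488]
force: [-2.6, 11.1, 5.1]
width: 0.0421
```

Call:
{"fn": "move_arm", "kwargs": {
  "rows": [
    {"delta_pos": [0.001,-0.01,0],"delta_rot": [0,0,0],"hand": 4.2},
    {"delta_pos": [0.001,-0.01,0],"delta_rot": [0,0,0],"hand": 4.2},
    {"delta_pos": [0.001,-0.01,0],"delta_rot": [0,0,0],"hand": 4.2},
    {"delta_pos": [0.001,-0.01,0],"delta_rot": [0,0,0],"hand": 4.2},
    {"delta_pos": [0.001,-0.01,0],"delta_rot": [0,0,0],"hand": 4.2},
    {"delta_pos": [0.001,-0.01,0],"delta_rot": [0,0,0],"hand": 4.2},
    {"delta_pos": [0.001,-0.01,0],"delta_rot": [0,0,0],"hand": 4.2},
    {"delta_pos": [0.001,-0.01,0],"delta_rot": [0,0,0],"hand": 4.2},
    {"delta_pos": [0.001,-0.01,0],"delta_rot": [0,0,0],"hand": 4.2},
    {"delta_pos": [0.001,-0.01,0],"delta_rot": [0,0,0],"hand": 4.2}
  ]
}}

```text
t: 21.7
eef_pos: [0.6161, -0.1006, 0.0392]
ee_rot: [3.14, 0.001, -1.488]
force: [-2.4, 12.9, 4.5]
width: 0.0419
```

```bash
python3 - <<'E'
from h import *
f=grab_frame("top");crop(f,240,100,360,200,6,"pics/g8.png")
f=grab_frame("scene");crop(f,200,140,320,280,5,"pics/g8s.png")
s=get_state();print(s['eef_pos'],s['ee_rot'],s['force'],s['moment'])
E
```

```text
[ 0.61606728 -0.10061849  0.03912255] [ 3.13981244e+00  1.47713045e-03 -1.48755521e+00] [-1.95307452 12.80925341  4.81247568] [ 4.57037525  1.03830842 -0.10486144]
```

View pics/g8.png

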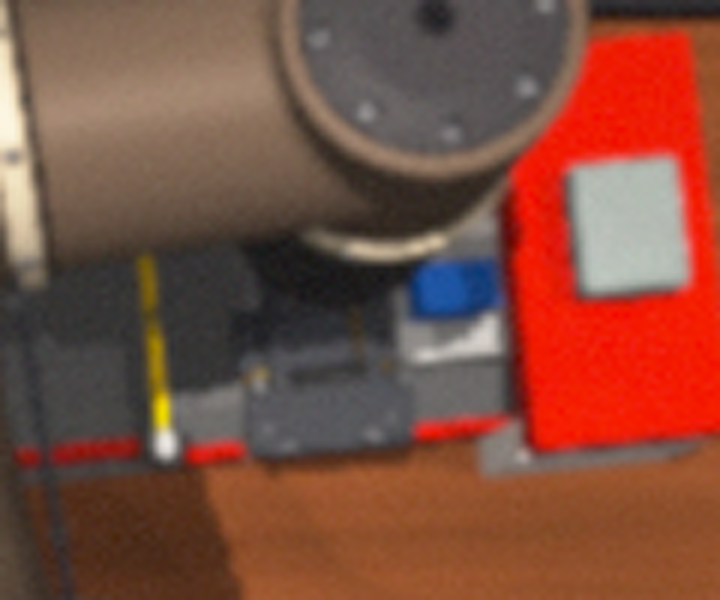

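View pics/g8s.png

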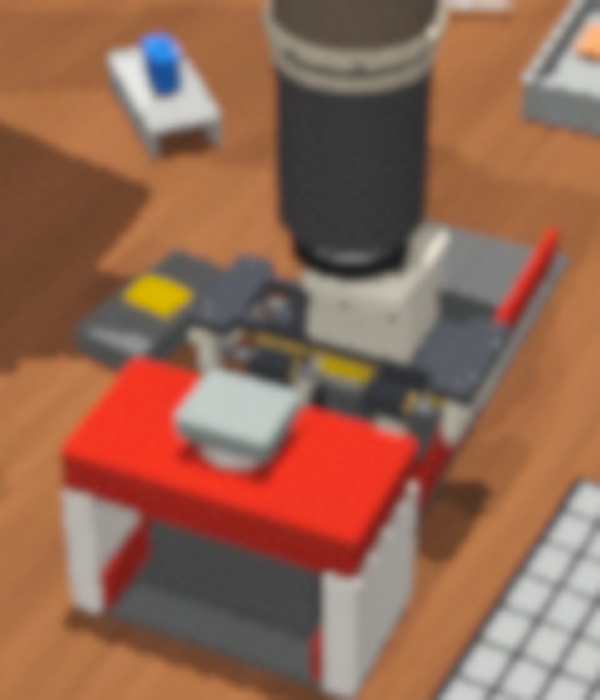

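Call:
{"fn": "move_arm", "kwargs": {
  "rows": [
    {"delta_pos": [0.002,-0.02,0],"delta_rot": [0,0,0],"hand": 4.2},
    {"delta_pos": [0.002,-0.02,0],"delta_rot": [0,0,0],"hand": 4.2},
    {"delta_pos": [0.002,-0.02,0],"delta_rot": [0,0,0],"hand": 4.2},
    {"delta_pos": [0.002,-0.02,0],"delta_rot": [0,0,0],"hand": 4.2},
    {"delta_pos": [0.002,-0.02,0],"delta_rot": [0,0,0],"hand": 4.2},
    {"delta_pos": [0.002,-0.02,0],"delta_rot": [0,0,0],"hand": 4.2},
    {"delta_pos": [0.002,-0.02,0],"delta_rot": [0,0,0],"hand": 4.2},
    {"delta_pos": [0.002,-0.02,0],"delta_rot": [0,0,0],"hand": 4.2},
    {"delta_pos": [0.002,-0.02,0],"delta_rot": [0,0,0],"hand": 4.2},
    {"delta_pos": [0.002,-0.02,0],"delta_rot": [0,0,0],"hand": 4.2}
  ]
}}

```text
t: 22.8
eef_pos: [0.6163, -0.1019, 0.0391]
ee_rot: [3.14, 0.002, -1.488]
force: [-3.4, 17.5, 5.9]
width: 0.0417
```

Call:
{"fn": "move_arm", "kwargs": {
  "rows": [
    {"delta_pos": [-0.01,0.1,0],"delta_rot": [0,0,0],"hand": 4.2},
    {"delta_pos": [-0.01,0.1,0],"delta_rot": [0,0,0],"hand": 4.2},
    {"delta_pos": [-0.01,0.1,0],"delta_rot": [0,0,0],"hand": 4.2},
    {"delta_pos": [-0.01,0.1,0],"delta_rot": [0,0,0],"hand": 4.2},
    {"delta_pos": [-0.01,0.1,0],"delta_rot": [0,0,0],"hand": 4.2},
    {"delta_pos": [-0.01,0.1,0],"delta_rot": [0,0,0],"hand": 4.2},
    {"delta_pos": [-0.02,0.2,0],"delta_rot": [0,0,0],"hand": 4.2},
    {"delta_pos": [-0.02,0.2,0],"delta_rot": [0,0,0],"hand": 4.2},
    {"delta_pos": [0,0,0],"delta_rot": [0,0,0],"hand": 4.2},
    {"delta_pos": [0,0,0],"delta_rot": [0,0,0],"hand": 4.2}
  ]
}}

```text
t: 23.8
eef_pos: [0.6164, -0.0941, 0.0396]
ee_rot: [3.142, -0.0, -1.487]
force: [-0.2, 0.2, 0.1]
width: 0.0419
```

Call:
{"fn": "move_arm", "kwargs": {
  "rows": [
    {"delta_pos": [0,0,1],"delta_rot": [0,0,0],"hand": 4.2},
    {"delta_pos": [0,0,1.5],"delta_rot": [0,0,0],"hand": 4.2},
    {"delta_pos": [0,0,2],"delta_rot": [0,0,0],"hand": 4.2},
    {"delta_pos": [0,0,3],"delta_rot": [0,0,0],"hand": 4.2},
    {"delta_pos": [0,0,4],"delta_rot": [0,0,0],"hand": 4.2},
    {"delta_pos": [0,3,3],"delta_rot": [0,0,0],"hand": 4.2},
    {"delta_pos": [0,4.5,0],"delta_rot": [0,0,0],"hand": 4.2},
    {"delta_pos": [0,4.5,0],"delta_rot": [0,0,0],"hand": 4.2},
    {"delta_pos": [0,4.5,0],"delta_rot": [0,0,0],"hand": 4.2},
    {"delta_pos": [0,4.5,0],"delta_rot": [0,0,0],"hand": 4.2}
  ]
}}

```text
t: 24.8
eef_pos: [0.6162, 0.1175, 0.1859]
ee_rot: [-3.14, 0.0, -1.488]
force: [1.3, -0.6, 0.6]
width: 0.042
```

```bash
python3 - <<'E'
from h import *
f=grab_frame("top");crop(f,240,100,370,200,6,"pics/g9.png");cv2.imwrite("pics/g9f.png",f)
f=grab_frame("scene");crop(f,200,140,320,280,5,"pics/g9s.png")
s=get_state();print(s['t'],s['eef_pos'],s['ee_rot'],s['force'])
E
```

```text
24.9 [0.61657436 0.12049986 0.18551895] [-3.13998070e+00  7.69280848e-04 -1.48314960e+00] [ 0.22247507 -0.92368263 -0.32456374]
```

View pics/g9.png

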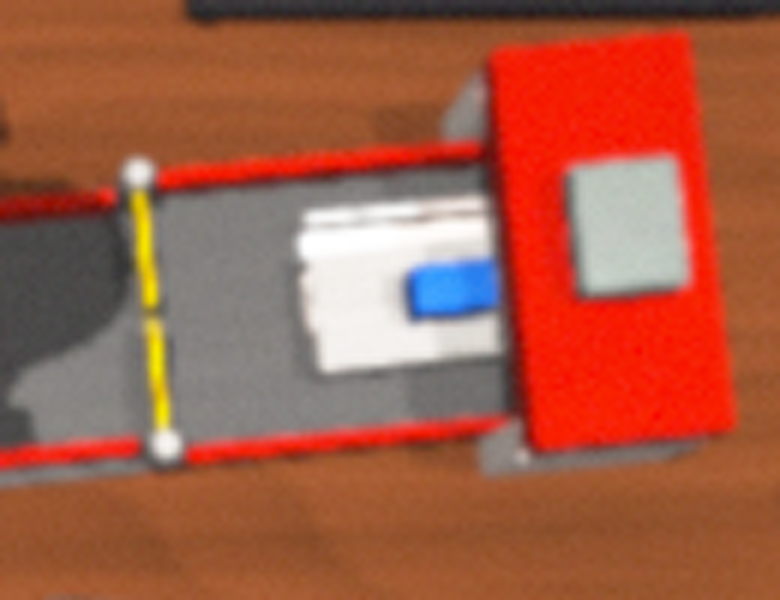

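View pics/g9s.png

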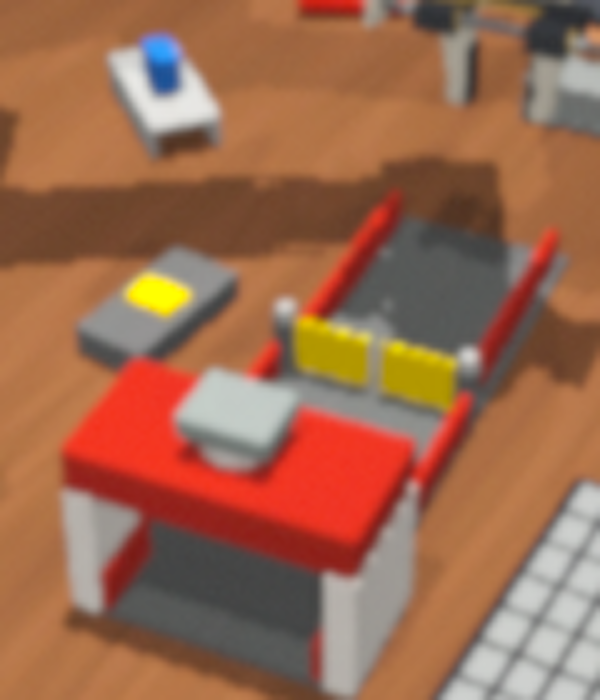

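```bash
python3 - <<'E'
from h import *
f=cv2.imread("pics/g9f.png");crop(f,284,125,334,167,15,"pics/g9z.png")
lane=[.5982,-.0294,-1.4858]
def L(w):
    d=w[:2]-lane[:2];c,s=np.cos(lane[2]),np.sin(lane[2]);return (np.array([c*d[0]+s*d[1],-s*d[0]+c*d[1]])*1000).round(1)
for q,z in[((304,212),.036),((300,255),.01),((306,258),.04),((322,372),.04),((322,374),.01)]:
    print(q,z,L(ray("top",*px(q,6,(240,100)),z)))
E
```

```text
(304, 212) 0.036 [82.9 45.5]
(300, 255) 0.01 [81.9 28.7]
(306, 258) 0.04 [80.9 21.1]
(322, 372) 0.04 [ 83.  -37.4]
(322, 374) 0.01 [ 86.8 -34.4]
```

View pics/g9z.png

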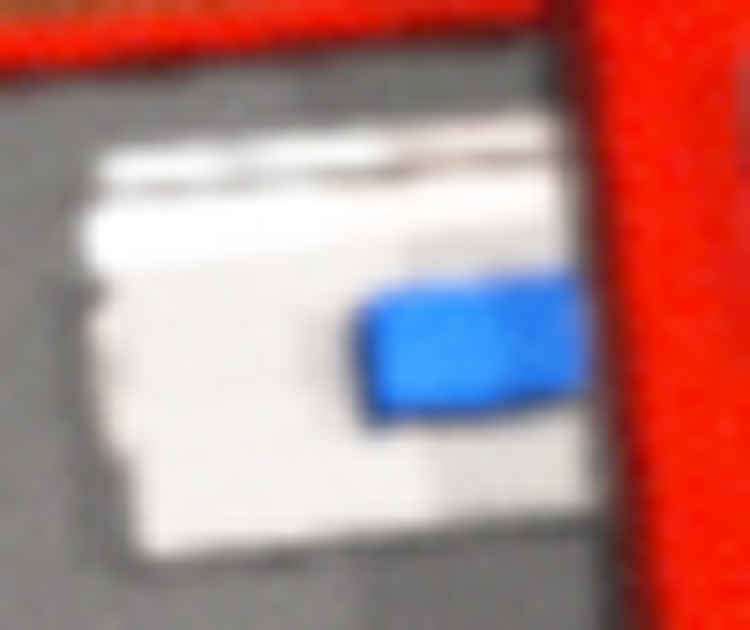

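```bash
python3 - <<'E'
from station import *
job_done();s=get_state();print(s['t'],s['force'])
E
```

```text
the job is handed in; nothing more can be done
the job is handed in; nothing more can be done
```

I laid the farthest of the three look-alike channels (0.46 m from the base) on the low channel, about 24 mm to the roomier side. I then pushed the pair through the gate with both fingers behind it, up to the stop. The job was handed in at about 25 s.

- **Stop:** The push force held at about 6–7 N while the pair slid. It then climbed steadily to 17.5 N with the pair's front at about lane x 212. The plate's own spring is under 0.3 N, so I take that rise as the plate fully in. I couldn't see the plate itself. The climb was softer than a perfectly rigid stop would give (about 3.5 N/mm), probably from give in the fingers.
- **Final pictures:** Both gate leaves look shut. The two channels' rear ends are level to about 2 mm, at lane x 81–83, and still interlocked. The arm is clear of everything.
- **Left alone:** The dark block looks unmoved in the last pictures. I did not re-measure the other loose items, but the arm never touched them.
- **Calibration:** The camera overlays disagreed with each other by a few millimetres (mostly in the "scene" camera), which was within the tolerances.

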